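# Dock the inspection torch

## Robot

A 6-joint arm with a two-finger parallel gripper is mounted at the origin on the work surface. World frame = base frame: x ahead of the robot, y to its left, z up, the work surface at z = 0. Lengths are in mm, angles in rad, forces in N, time in s.
With the tool pointing down it reaches from about 400 to 925 mm from the base axis. Payload 12.5 kg.
Tool frame: the origin (TCP) lies midway between the tips of the shut fingers; the grasp point (between the pads) lies 19 mm behind it; z points along the fingers, y is the line along which they close (so a half turn about z gives the same grasp; the last joint's range is limited). The gripper opens to 95 mm and grips with 3 to 60 N. Pads are 20 mm wide; open, the fingers measure 119 mm over their backs; the gripper's body (75 mm by 180 mm) begins 59 mm behind the grasp point.
Start: joints at [1.119, 0.491, 1.559, -0, 1.092, -0.106], TCP at [211.828, 588.027, 214.661] pointing down, gripper open.
Joint ranges: [-3.1, 3.1], [-0.84, 2.19], [0.05, 2.79], [-1.13, 4.28], [0.06, 2.93], [-2.69, 2.69]. Speed limits (rad/s): [2.22, 2.22, 2.79, 3.14, 3.14, 3.14].

## Interface

Orientations are given as [roll, pitch, yaw] about the fixed x, y, z axes, in that order (R = Rz(yaw) Ry(pitch) Rx(roll)).
In Python, from cell import env gives the robot as it stands.
- The arm moves only by the shell command python3 -m inch 'ROWS'. ROWS is JSON, a list of rows, each a list of 7 numbers: the turn, a rotation vector about the tool's x, y, z in rad, then the shift along the tool's x, y, z in cm, then the closure, from -1 (fully open) to 1 (shut). A call has 1 to 20 rows; each row shifts and turns the commanded pose from where the row before left it, along the tool's axes as they then stand; what a row does not reach is not made up. A row lasts 1/8 s, in which the tool goes at most 62.5 mm and 10.7 degrees, less where a joint would pass 70% of its speed; a pose out of reach is approached as far as the arm can. A call with a gripper value outside its range is refused whole. The fingers move at their own pace and stop on an object; the grip force is fixed at half the most. Time passes only in rows, so rows that do not move let the fingers close. It gives the time, the measured TCP pose, the force, the opening and the grip force at its end, in the units of the state.
- env.state(): the state, without advancing time (a new reading comes with each control period).
- env.read_camera(name): name is "scene" or "side" or "wrist"; returns a dict with "img" (384x512x3 uint8, red, green, blue), "depth" (384x512 float32, mm along the optical axis (not along the pixel's ray), 0 where there is no reading), "fx", "fy", "cx", "cy" (pixels), "position" and "orientation" of the camera in the world. Camera axes: x right, y down, z forward; pixel columns grow to the right and rows downward; lengths in mm; the calibration is good to about 2 mm. A picture is of the moment at which its call begins.
- env.job_done(): hands the job in; it is judged then, once.
Trained networks look in a picture, given as the dict that the camera call returned (one of the last four; its "shot" number tells which), for a name from the list of things; names that differ only in an ending like _2 or _b are one class to them, and where a whole thing is asked for, a point or a joint stands for the part that bears it (a point fixed in the world has none). Each returns a list of dicts, best first, with "score" (0 to 1); they miss things now and then, are a little off and sometimes report something else, mostly with a low value. They report only what shows in the picture. A call takes as long as a camera call.
- env.find_in(picture, target): "centre" ([x, y, z] in mm, in the coordinates of the camera as it stood for that picture, good to about 4 mm: the middle of the surface that is visible of it).
- env.trace(picture, target): "mask" (384x512 bool, what is visible of it).
The state is a dict: "t": time; "joints": joint angles; "qvel": joint speeds; "tau": joint torques, N m; "eef_pos": TCP position; "tcp_rot": TCP orientation; "ft_force": force on the tool from outside, world axes, zero at the start; "moment": the same for the moment, N m; "opening": opening from 0.0 (shut) to 1.0 (fully open); "grip_force": force on a finger pad.
Only numpy, scipy, OpenCV 4.12 (cv2) and the standard library are available. Lean on these libraries where they do the work, as an engineer would, in place of code of your own. Each camera call takes 0.05 s, during which the arm holds its last target. There are 200 camera calls.

## Task

Put the inspection torch that lies on the desk away in its sloping dock: lens end uphill beneath the dust hood, barrel resting in the open cradle and pushed down past the sprung jaw until it sits fully home in the fork clip with the jaw closed over it. Let go of it, and leave the jar, the tub and the bottle where they stand.

Things in the scene. Friction and masses are not known exactly. Their poses are not given: they have to be found in the camera images.
- torch: Loose inspection torch, 194 mm long, lying flat on the desk, lens roughly away from the robot. Round aluminium barrel, 18 mm diameter, x = -72 to 72 mm; 26 mm square steel head with lens, x = 72 to 104; 26 mm square black tail cap, x = -90 to -72. Origin: on the axis, mid-barrel, 13 mm above the desk at the start. x points along the axis to the lens.
- torch_lens (a point): Centre of the lens, on the torch's axis, 104 mm from the torch's origin.
- bed: Dock's black bed, fixed, sloping up away from the robot at 25 degrees, carrying cradle, clip and hood. Origin: where the home torch's origin belongs (slack along x: 8 mm down, 12 up), 110 mm above the desk. x: uphill along the home torch; y: level, to the left; z: square to the slope. Plate 90 mm wide, x = -90 to 135, top face z = -34 mm. Free for fingers between cradle and clip.
- jaw (a joint): Sprung steel jaw of the clip, hinged along the bed's x axis low on the clip's +y side. 0 = closed, grows to 0.5 rad as it swings outwards; the barrel must push it to about 0.15 rad to pass, with some 5 to 15 N; it springs back by itself to 0.
- jaw_nose (a point): Middle of the jaw's rounded nose (4 mm radius, 22 mm long along the bed's x), which closes over the barrel; with the jaw closed it lies at x 52, y 8, z 11.5 mm in the bed's frame.
- jar: Bystander: small white jar with a white cap, 44 mm in diameter, 62 mm tall. Origin under its centre.
- bottle: Bystander: amber glass bottle with a black cap, 52 mm in diameter, 130 mm tall. Origin under its centre.
- tub: Bystander: white tub with a black cap, 68 mm in diameter, 70 mm tall. Origin under its centre.
- clip (a point): Centre of the home barrel in the fork clip, bed x 52, y 0, z 0 mm. Clip x = 40 to 64: floor z = -9; fixed prong on the -y side, inner face y = -10; sprung steel jaw on the +y side. Both flare outwards up to z = 26, where the mouth is 27 mm wide. The torch's square head does not fit the clip: carry it over the top; it belongs between clip and hood's spine.
- cradle (a point): Centre of the home barrel in the open cradle near the bed's lower end, bed x -51, y 0, z 0 mm. Cradle x = -60 to -42: floor z = -9, two fixed prongs 21 mm apart, flared up to z = 14. The tail cap belongs downhill of it.
- hood (a point): Middle of the lower front edge of the dust hood's roof, bed x 92, y 0, z 66 mm. The roof is 44 mm wide, 4 mm thick, parallel to the bed, and runs uphill to an 18 mm wide upright spine whose near face is at bed x 130; open at the front and sides.

How it is judged (in metres and radians):
At the end, for the whole second after the job is handed in: The torch lies at rest in the dock, lens end uphill under the hood: its origin within 4 mm of the bed's origin across and square to the slope and less than 15 mm downhill or 20 mm uphill of it along the slope, its axis within 0.07 rad of the bed's x axis, and the jaw closed over it (below 0.06 rad) (x of torch in the frame of bed between -0.015 and 0.02 m and y of torch in the frame of bed between -0.004 and 0.004 m and z of torch in the frame of bed between -0.004 and 0.004 m and x of torch_lens in the frame of bed above 0.05 m and angle between the x axis of torch and the x axis of bed, either way round below 0.07 rad and value of joint jaw below 0.06 rad and linear speed of torch below 0.02 m/s); the robot touches nothing.
It fails at once if a bystander (jar, bottle or tub) is shifted by more than 30 mm or knocked over (distance of any of jar, bottle, tub from where it was at the start of the episode above 0.03 m or angle between any of jar, bottle, tub's own z axis and vertical above 0.5 rad).
It also fails if it takes over 51 s, if anything falls off the work surface, if the arm or the gripper's body presses on something with over 40 N, if the wrist force passes 120 N, or if a joint passes its speed limit or range.

## Working session

There is one attempt and no reset: what is moved stays moved. The work goes in short steps, Python scripts to look and compute and a shell command to move; the robot and the scene stay as the last step left them, time stands still between calls to the robot, and variables do not carry over. Pictures are saved under pics/ and viewed, at most 10 in all, crops included, and the job is handed in when it is done.

```bash
ls; mkdir -p pics; cat > h.py <<'E'
import numpy as np, cv2
from scipy.spatial.transform import Rotation as R
from cell import env
def rot(o): return R.from_euler('xyz',o).as_matrix()
def world(p,pts): return np.asarray(pts)@rot(p['orientation']).T+np.array(p['position'])
def cloud(p,mask):
    v,u=np.nonzero(mask&(p['depth']>0)); d=p['depth'][v,u]
    return world(p,np.c_[(u-p['cx'])/p['fx']*d,(v-p['cy'])/p['fy']*d,d])
E
python3 - <<'E'
from h import *
s=env.state(); print(s)
ims=[]
for c in ['scene','side','wrist']:
    p=env.read_camera(c); ims.append(cv2.resize(p['img'],(400,300)))
    print(c,p['position'],p['orientation'],p['fx'])
    for t in ['torch','bed','jaw','jar','bottle','tub','torch_lens','clip','cradle','hood','jaw_nose']:
        r=env.find_in(p,t)
        print(t,[(round(x['score'],2),np.round(world(p,x['centre']))) for x in r[:2]])
ims.append(ims[0]*0)
m=np.vstack([np.hstack(ims[:2]),np.hstack(ims[2:])]); cv2.imwrite('pics/a.png',m[:,:,::-1])
E
```

```text
pics
{'t': 0.0, 'joints': array([ 1.11940191e+00,  4.91584039e-01,  1.55944337e+00,  2.34300183e-05,
        1.09168782e+00, -1.05618298e-01]), 'qvel': array([ 0.00039309, -0.00013277, -0.00029494, -0.00019315,  0.00056191,
       -0.00055335]), 'tau': array([ 2.57686923e-03, -6.12643862e+01, -2.58169127e+01,  6.94139418e-02,
        4.82141634e-02, -1.14405079e-04]), 'eef_pos': array([211.70954486, 587.79948843, 214.04863132]), 'tcp_rot': array([-3.14047852e+00, -1.39008249e-04,  2.79580565e+00]), 'ft_force': array([0.23392652, 0.80215674, 0.07520089]), 'moment': array([0.04385808, 0.01338831, 0.01307727]), 'grip_force': 0.0, 'opening': 1.0006887734696774}
scene [1126.28827356  874.3827151  1099.31618759] [-2.33277122  0.01047923  2.62966313] 463.96078231708225
torch [(0.7, array([583., 157.,  21.])), (0.6, array([ 634., -418.,   61.]))]
bed [(0.81, array([ 616., -225.,  108.])), (0.29, array([ 605., -222.,  131.]))]
jaw [(0.65, array([ 603., -222.,  132.])), (0.49, array([ 616., -228.,  110.]))]
jar [(0.8, array([762.,  20.,  42.])), (0.24, array([586., 162.,  23.]))]
bottle [(0.67
[... 470 characters left out ...]
01., -236.,   91.])), (0.23, array([650., 421.,  69.]))]
jaw [(0.66, array([ 603., -223.,  151.]))]
jar [(0.76, array([753.,  -5.,  38.]))]
bottle [(0.89, array([652., 421.,  70.]))]
tub [(0.74, array([ 611., -448.,   55.])), (0.53, array([ 606., -225.,  151.]))]
torch_lens [(0.79, array([565., 140.,  26.]))]
clip [(0.78, array([ 604., -238.,   94.]))]
cradle [(0.8, array([ 604., -242.,   96.]))]
hood [(0.7, array([ 603., -240.,   99.]))]
jaw_nose [(0.56, array([ 608., -222.,  147.]))]
wrist [131.51002364 615.86713801 385.94342934] [2.83929968e+00 6.09372353e-04 1.22571441e+00] 316.682503131542
torch []
bed []
jaw []
jar []
bottle []
tub []
torch_lens []
clip []
cradle []
hood []
jaw_nose []
```

View pics/a.png

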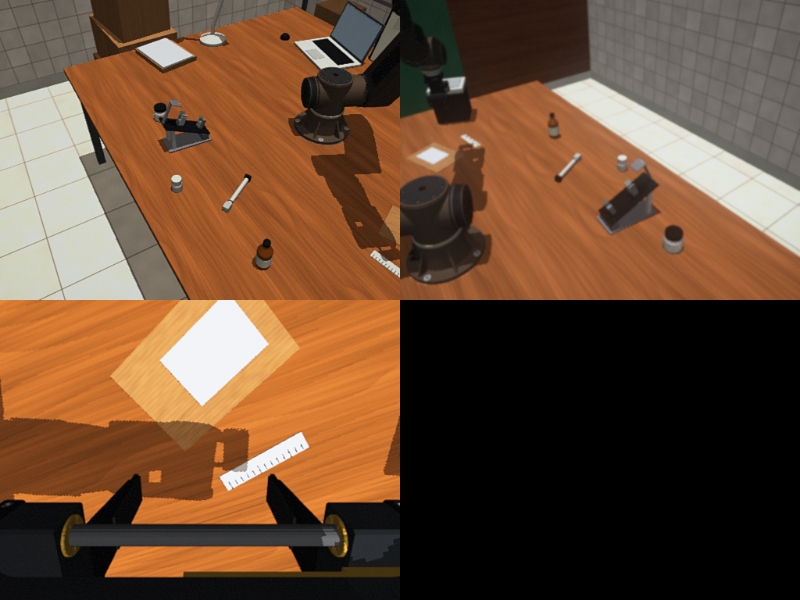

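```bash
python3 - <<'E'
from h import *
C={}
for c in ['scene','side']:
    p=env.read_camera(c)
    for t in ['torch','bed']:
        r=env.trace(p,t)
        if not r: continue
        m=r[0]['mask']; P=cloud(p,m); 
        C[c+t]=P
        print(c,t,r[0]['score'],len(P),np.round(P.min(0)),np.round(P.max(0)))
        if t=='torch':
            P=P[(P[:,2]>6)&(P[:,2]<45)];q=P-np.median(P,0);_,s,V=np.linalg.svd(q[:,:2]);a=q[:,:2]@V[0]
            print(np.median(P,0),V[0],a.min(),a.max(), (P.min(0)+P.max(0))/2,np.degrees(np.arctan2(*V[0][::-1])))
np.savez('c.npz',**C)
ims=[]
B=np.vstack([C['scenebed'],C['sidebed']])
lo=np.array([480,-350]);
for P in (C['scenebed'],C['sidebed']):
  # top view and side view, 1px=1mm*1.6, colored by z
  a=np.zeros((450,400,3),np.uint8)
  for x,y,z in P:
    u=int((x-450)*1.3);v=int(-(y+130)*1.3)
    if 0<=u<400 and 0<=v<250: cv2.circle(a,(u,v),1,[int(min(255,max(0,c))) for c in (z*1.2,255-z,80)],-1)
    v=int(450-z*1.0)
    if 0<=u<400 and 250<=v<450: cv2.circle(a,(u,v),1,(255,255,255),-1)
  ims.append(a)
cv2.imwrite('pics/b.png',np.hstack(ims))
E
```

```text
scene torch 0.85 368 [486.  95.   2.] [661. 205.  31.]
[582.19014097 156.41062087  20.94018791] [0.87225619 0.48904922] -107.37574746096932 85.21867253906541 [573.4389248  149.85867865  18.49678722] 29.278108937229884
scene bed 0.94 1220 [ 450. -540.   -7.] [ 701. -180.  233.]
side torch 0.8 308 [480.  91.  -2.] [660. 208.  33.]
[568.00519981 144.79967969  22.16280431] [-0.87980996 -0.47532561] -102.57330478736877 97.16774080844206 [570.07570287 144.98433149  19.58604855] -151.61944745667114
side bed 0.68 2288 [ 495. -285.   -0.] [845. -36. 233.]
```

View pics/b.png

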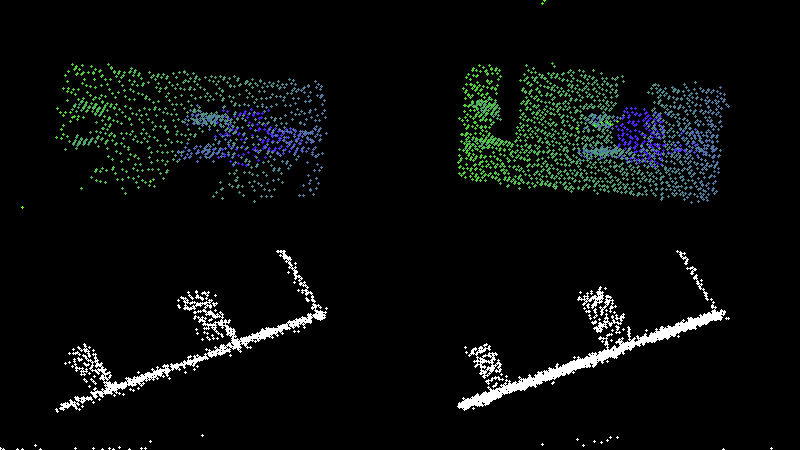

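```bash
python3 -m inch '[[0,0,0,-3.54,-2.04,0.1,-1],[0,0,0,-3.54,-2.04,0.1,-1],[0,0,0,-3.54,-2.04,0.1,-1],[0,0,0,-3.54,-2.04,0.1,-1],[0,0,0,-3.54,-2.04,0.1,-1],[0,0,0,-3.54,-2.04,0.1,-1],[0,0,0,-3.54,-2.04,0.1,-1],[0,0,0,-3.54,-2.04,0.1,-1],[0,0,0,-3.54,-2.04,0.1,-1],[0,0,0,-3.54,-2.04,0.1,-1],[0,0,0,-3.54,-2.04,0.1,-1],[0,0,0,-3.54,-2.04,0.1,-1],[0,0,0,-3.54,-2.04,0.1,-1],[0,0,0,-3.54,-2.04,0.1,-1]]' && python3 -m inch '[[0,0,-0.17,0,0,0,-1],[0,0,-0.17,0,0,0,-1],[0,0,-0.17,0,0,0,-1],[0,0,-0.17,0,0,0,-1],[0,0,-0.17,0,0,0,-1],[0,0,0,0,0,0,-1],[0,0,0,0,0,0,-1]]'
cat >> h.py <<'E'
def step(pos,Rm):
    s=env.state(); R0=rot(s['tcp_rot'])
    print('shift cm',np.round(R0.T@(np.array(pos)-s['eef_pos'])/10,2),'then turn',np.round(R.from_matrix(R0.T@Rm).as_rotvec(),3))
E
python3 - <<'E'
from h import *
p=env.read_camera('wrist'); print(env.state()['eef_pos'],env.state()['tcp_rot'])
r=env.trace(p,'torch'); m=r[0]['mask']; P=cloud(p,m)
im=p['img'].copy(); im[m]=im[m]//2+np.array([0,127,0],np.uint8)
cv2.imwrite('pics/c.png',im[:,:,::-1])
P=P[P[:,2]>5]; rect=cv2.minAreaRect(P[:,:2].astype(np.float32)); print(r[0]['score'],len(P),rect,np.percentile(P[:,2],[5,50,95]))
np.save('t.npy',P)
d=np.array([.876,.482]); n=np.array([-.482,.876]); a=P[:,:2]@d;b=P[:,:2]@n; a0=a.min()
print(a.min(),a.max())
for k in range(0,200,10):
    i=(a-a0>=k)&(a-a0<k+10); print(k,i.sum(),np.round([b[i].min(),b[i].max(),np.median(b[i]),np.percentile(P[i,2],90)],1))
E
```

```text
t: 3.85
eef_pos: [582.1, 150.2, 200.7]
tcp_rot: [3.141, 0.0, 2.796]
ft_force: [0.8, 0.3, 0.2]
opening: 0.996
grip_force: 0.0
t: 4.72
eef_pos: [581.3, 151.4, 200.7]
tcp_rot: [3.142, 0.0, -2.641]
ft_force: [1.3, 0.5, 0.5]
opening: 0.999
grip_force: 0.0
[581.29884486 151.3842768  200.66494091] [ 3.14151142e+00  1.39260031e-04 -2.64047323e+00]
0.85 3077 ((568.1162109375, 146.0006561279297), (195.29034423828125, 25.67759132385254), 28.617172241210938) [17.17260739 22.69936251 27.70990267]
470.3930165108299 665.6609735976705
0 218 [-158.1 -133.4 -145.8   27.9]
10 251 [-158.3 -133.4 -145.8   28. ]
20 164 [-154.3 -137.2 -145.8   23.5]
30 170 [-154.4 -137.1 -145.8   23.5]
40 167 [-154.5 -137.  -145.8   23.6]
50 155 [-154.6 -136.8 -145.8   23.4]
60 152 [-154.7 -136.8 -145.8   23.5]
70 146 [-154.7 -137.9 -146.3   23.3]
80 142 [-154.8 -137.9 -146.3   23.4]
90 138 [-154.9 -137.8 -145.8   23.4]
100 129 [-153.8 -137.7 -145.8   23.2]
110 130 [-153.8 -137.6 -145.8   23.1]
120 123 [-153.9 -137.6 -145.8   23.5]
130 123 [-153.9 -137.5 -145.8   23.4]
140 119 [-154.  -137.4 -145.8   23.5]
150 122 [-155.3 -137.4 -145.8   23.5]
160 220 [-159.  -133.3 -146.4   27.5]
170 174 [-158.9 -133.9 -145.8   28. ]
180 164 [-159.  -133.8 -147.    27.9]
190 70 [-159.  -133.8 -147.    27.6]
```

View pics/c.png

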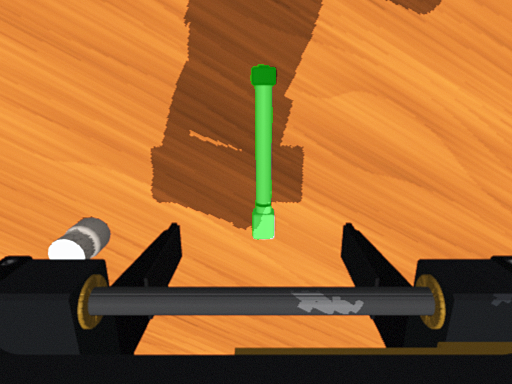

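```bash
python3 -m inch '[[0,0,0,0,0,4.5,-1],[0,0,0,0,0,4.5,-1],[0,0,0,0,0,4,-1],[0,0,0,0,0,4,-1],[0,0,0,0,0,2.7,-1],[0,0,0,0,0,0,-1],[0,0,0,0,0,0,1],[0,0,0,0,0,0,1],[0,0,0,0,0,0,1],[0,0,0,0,0,0,1],[0,0,0,0,0,0,1],[0,0,0,0,0,0,1]]'
```

```text
t: 6.32
eef_pos: [581.3, 151.4, 3.7]
tcp_rot: [3.142, 0.0, -2.637]
ft_force: [-0.3, -0.5, -0.1]
opening: 0.427
grip_force: 0.0
```

```bash
python3 - <<'E'
from h import *
c=np.load('c.npz')
for k in ['scenebed','sidebed']:
    P=c[k]; P=P[(P[:,0]>490)&(P[:,0]<705)&(P[:,1]>-300)&(P[:,1]<-170)&(P[:,2]>20)]
    best=None; rng=np.random.default_rng(0)
    for _ in range(500):
        q=P[rng.choice(len(P),3,0)]; n=np.cross(q[1]-q[0],q[2]-q[0]); 
        if np.linalg.norm(n)<500: continue
        n/=np.linalg.norm(n); n*=np.sign(n[2]); i=abs((P-q[0])@n)<2
        if best is None or i.sum()>best.sum(): best=i
    Q=P[best]; m=Q.mean(0); n=np.linalg.svd(Q-m)[2][2]; n*=np.sign(n[2])
    rect=cv2.minAreaRect(np.c_[Q[:,0]/np.cos(np.radians(25)),Q[:,1]].astype(np.float32))
    print(k,len(Q),m,n,'tilt',np.degrees(np.arccos(n[2])),'yaw',np.degrees(np.arctan2(-n[1],-n[0])),rect)
E
```

```text
scenebed 496 [ 605.10795999 -224.97849998   93.16935218] [-0.42470101  0.04144309  0.90438461] tilt 25.259472336082823 yaw -5.5733794503870975 ((657.6724243164062, -231.96139526367188), (94.29946899414062, 227.59902954101562), 85.72490692138672)
sidebed 1147 [ 596.48231269 -236.3315596    90.00805145] [-0.41802579  0.0419578   0.90746569] tilt 24.842554541069426 yaw -5.731656228790481 ((659.1587524414062, -232.58604431152344), (93.84334564208984, 220.90196228027344), 84.95777130126953)
```

```bash
python3 -m inch '[[0,0,0,0,0,0,1],[0,0,0,0,0,0,1],[0,0,0,0,0,0,1],[0,0,0,0,0,0,1],[0,0,0,0,0,0,1],[0,0,0,0,0,0,1]]'; python3 -m inch '[[0,0,0,0,0,-2,1],[0,0,0,0,0,-3,1],[0,0,0,0,0,-4,1],[0,0,0,0,0,-4,1],[0,0,0,0,0,-4,1],[0,0,0,0,0,-4,1],[0,0,0,0,0,-3,1],[0,0,0,0,0,-3,1]]'
```

```text
t: 7.08
eef_pos: [581.2, 151.4, 3.6]
tcp_rot: [3.142, -0.0, -2.637]
ft_force: [0.4, 0.2, 0.6]
opening: 0.18
grip_force: 30.0
t: 8.07
eef_pos: [581.1, 151.2, 274.7]
tcp_rot: [-3.142, 0.0, -2.637]
ft_force: [0.1, 0.0, -0.9]
opening: 0.187
grip_force: 30.0
```

```bash
cat >> h.py <<'E'
yaw=np.radians(-5.2); O=np.array([562.4,-229.2,111.3])
def setb(y=yaw):
    B=R.from_euler('xyz',[0,-np.radians(25),y]).as_matrix(); return B, B@np.diag([-1.,1,-1])
B,T=setb()
def tcp(x,y,z,g=19): return O+B@np.array([x+g,y,z-9.3])
def bed(P): return (np.asarray(P)-O)@B
E
python3 - <<'E'
from h import *
s=env.state(); R0=rot(s['tcp_rot']); print('turn',R.from_matrix(R0.T@T).as_rotvec(),'shift',T.T@(tcp(-40,0,120)-s['eef_pos'])/10, tcp(-40,0,120))
p=env.read_camera('wrist'); r=env.trace(p,'torch'); m=r[0]['mask']; P=cloud(p,m); Q=(P-s['eef_pos'])@R0
print(r[0]['score'],len(P),np.percentile(Q,[1,50,99],axis=0).round(1), cv2.minAreaRect(Q[:,:2].astype(np.float32)))
im=p['img'].copy(); im[m]=im[m]//2+np.array([0,127,0],np.uint8); cv2.imwrite('pics/d.png',im[:,:,::-1])
E
```

```text
turn [ 0.12970341 -0.42326899  0.58536269] shift [  7.56418819 -38.05473635   4.40844308] [ 496.85456857 -223.23489845  202.75328853]
0.69 11313 [[-55.1 -13.2 -24.6]
 [ 54.1  -0.4 -18.9]
 [110.7  12.2 273.3]] ((-87.67787170410156, -1.0087242126464844), (499.8860778808594, 78.95661163330078), 0.10835833102464676)
```

View pics/d.png

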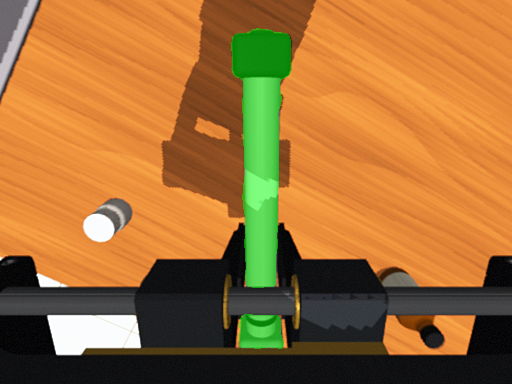

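```bash
python3 -m inch '[[0.026,-0.0846,0.117,0,0,0,1],[0.026,-0.0846,0.117,0,0,0,1],[0.026,-0.0846,0.117,0,0,0,1],[0.026,-0.0846,0.117,0,0,0,1],[0.026,-0.0846,0.117,0,0,0,1],[0,0,0,0.76,-3.81,0.44,1],[0,0,0,0.76,-3.81,0.44,1],[0,0,0,0.76,-3.81,0.44,1],[0,0,0,0.76,-3.81,0.44,1],[0,0,0,0.76,-3.81,0.44,1],[0,0,0,0.76,-3.81,0.44,1],[0,0,0,0.76,-3.81,0.44,1],[0,0,0,0.76,-3.81,0.44,1],[0,0,0,0.76,-3.81,0.44,1],[0,0,0,0.76,-3.81,0.44,1],[0,0,0,0,0,0,1],[0,0,0,0,0,0,1]]'
cat > look.py <<'E'
from h import *
import sys
s=env.state(); R0=rot(s['tcp_rot']); print('tcp bed',bed(s['eef_pos']).round(1),'rot err',R.from_matrix(T.T@R0).as_rotvec().round(4))
ims=[]
for c in ['wrist','side','scene']:
    p=env.read_camera(c)
    im=p['img'].copy()
    for t,col in [('torch',(0,255,0)),('bed',(255,0,255))]:
        r=env.trace(p,t)
        if not r: print(c,t,'none'); continue
        m=r[0]['mask']
        im[cv2.morphologyEx(m.astype(np.uint8),cv2.MORPH_GRADIENT,np.ones((3,3)))>0]=col
        P=bed(cloud(p,m))
        if t=='bed':
            P=P[(P[:,0]>-100)&(P[:,0]<145)&(abs(P[:,1])<60)]
            Q=P[abs(P[:,2]+34)<4]; n=np.linalg.lstsq(np.c_[Q[:,:2],np.ones(len(Q))],Q[:,2],rcond=None)[0]
            print(c,'bed',len(Q),'plane',n.round(3),'rect',cv2.minAreaRect(Q[:,:2].astype(np.float32)))
            for nm,x0,x1,z0 in [('cradle',-60,-42,-30),('clip',40,64,-30)]:
                for z in (-20,-5,5,16):
                    for sg in (-1,1):
                        q=P[(P[:,0]>x0-3)&(P[:,0]<x1+3)&(abs(P[:,2]-z)<6)&(P[:,1]*sg>3)]
                        if len(q)>5: print('  ',nm,z,sg,len(q),np.percentile(q[:,1],[3,97]).round(1),end='')
            print()
        else:
            P=P[(P[:,2]>-30)&(abs(P[:,1])<40)]
            if len(P)<20: continue
            print(c,'torch',r[0]['score'],len(P),'x',np.percentile(P[:,0],[1,99]).round(1))
            for lo in range(-160,120,20):
                q=P[(P[:,0]>=lo)&(P[:,0]<lo+20)]
                if len(q)>8: print('  %d: y %.1f..%.1f z95 %.1f'%(lo,*np.percentile(q[:,1],[2,98]),np.percentile(q[:,2],95)))
    ims.append(im)
    np.save(c+'_bed.npy',P)
h=[ims[0]]
for im,p0 in zip(ims[1:],['side','scene']):
    p=env.read_camera(p0); q=rot(p['orientation']).T@(O-np.array(p['position'])); u,v=int(q[0]/q[2]*p['fx']+p['cx']),int(q[1]/q[2]*p['fy']+p['cy'])
    u=min(max(u,64),448);v=min(max(v,48),336)
    h.append(cv2.resize(im[v-48:v+48,u-64:u+64],(384,288),interpolation=cv2.INTER_CUBIC))
a=np.vstack([cv2.resize(ims[0],(416,312)) if 0 else cv2.resize(ims[0],(384,288)),np.zeros((288,384,3),np.uint8)])
b=np.vstack(h[1:]); cv2.imwrite(sys.argv[1],np.hstack([a,b])[:,:,::-1])
E
python3 look.py pics/e.png
```

```text
t: 10.3
eef_pos: [496.3, -223.1, 201.0]
tcp_rot: [3.141, 0.435, 3.05]
ft_force: [-0.1, 0.9, -1.3]
opening: 0.183
grip_force: 30.0
tcp bed [-2.220e+01  1.000e-01  1.094e+02] rot err [-0.0003  0.0016  0.0004]
wrist torch 0.9 11158 x [-130.5   33.5]
  -140: y -13.0..11.3 z95 134.2
  -120: y -12.4..10.5 z95 133.9
  -100: y -9.6..7.5 z95 129.7
  -80: y -9.4..7.4 z95 129.7
  -60: y -9.7..7.7 z95 129.9
  -40: y -9.5..7.3 z95 129.6
  -20: y -9.7..7.1 z95 129.7
  0: y -8.4..6.3 z95 129.7
  20: y -13.5..11.2 z95 133.0
wrist bed 6499 plane [ 0.0000e+00  2.0000e-03 -3.3541e+01] rect ((7.1345062255859375, -1.6297073364257812), (197.5401153564453, 90.22801971435547), 0.36677438020706177)
   cradle 5 -1 9 [-19.4 -16.3]   cradle 16 -1 137 [-21.4 -16.3]   cradle 16 1 90 [13.8 17.4]
side torch 0.7 414 x [-127.8   63.3]
  -140: y -12.1..10.4 z95 133.8
  -120: y -12.6..11.7 z95 134.5
  -100: y -9.0..7.2 z95 130.4
  -80: y -7.6..6.2 z95 130.2
  -60: y -8.2..6.2 z95 130.6
  20: y -12.0..12.2 z95 134.2
  40: y -12.2..12.2 z95 134.7
  60: y -11.2..5.6 z95 133.8
side bed 1648 plane [-1.0000e-03  3.0000e-03 -
[... 713 characters left out ...]
8 z95 129.6
  -60: y 1.5..12.5 z95 128.0
  -20: y -2.1..14.4 z95 129.6
  0: y -1.9..10.2 z95 130.3
  20: y -7.7..14.4 z95 133.3
  40: y -10.5..16.4 z95 133.9
  60: y -8.5..14.4 z95 133.1
scene bed 662 plane [ 0.0000e+00 -1.0000e-03 -3.4368e+01] rect ((21.152671813964844, 1.629364013671875), (224.82595825195312, 95.49410247802734), 0.46385836601257324)
   cradle -20 1 20 [ 3.7 16.1]   cradle -5 -1 13 [-14.9  -4.7]   cradle -5 1 15 [ 6.3 18.3]   cradle 5 1 11 [10.8 16.2]   clip -20 -1 7 [-17.1  -5.6]   clip -20 1 21 [ 4.5 15.7]   clip -5 -1 16 [-16.4  -4.7]   clip -5 1 25 [ 4.9 17.7]   clip 5 -1 14 [-16.6  -7.4]   clip 5 1 18 [ 8.  15.6]   clip 16 -1 24 [-18.6 -10.4]   clip 16 1 21 [ 5.7 18.6]
```

View pics/e.png

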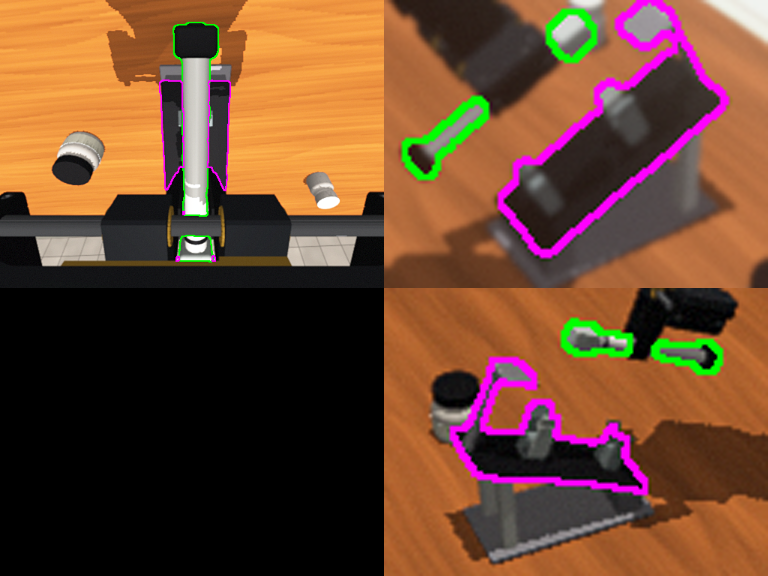

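```bash
python3 -m inch '[[0,0,0,0,0,2,1],[0,0,0,0,0,2,1],[0,0,0,0,0,2,1],[0,0,0,0,0,1.4,1],[0,0,0,0,0,0,1],[0,0,0,-1,0,0,1],[0,0,0,-1,0,0,1],[0,0,0,-1,0,0,1],[0,0,0,-1.1,0,0,1],[0,0,0,0,0,0,1]]'; python3 look.py pics/f.png
```

```text
t: 12.1
eef_pos: [565.8, -229.7, 153.6]
tcp_rot: [-3.14, 0.436, 3.052]
ft_force: [0.2, -0.3, -1.5]
opening: 0.182
grip_force: 30.0
tcp bed [21.  -0.2 36.8] rot err [ 0.0014  0.0003 -0.0011]
wrist torch 0.95 11130 x [-87.3  76.5]
  -100: y -13.3..10.8 z95 61.5
  -80: y -13.0..10.5 z95 61.5
  -60: y -10.0..7.1 z95 57.2
  -40: y -9.7..7.0 z95 57.0
  -20: y -10.0..7.2 z95 57.3
  0: y -9.8..7.0 z95 57.2
  20: y -9.9..6.9 z95 57.1
  40: y -9.8..9.1 z95 57.0
  60: y -13.3..10.7 z95 60.6
wrist bed 14113 plane [ 0.0000e+00  2.0000e-03 -3.3523e+01] rect ((-8.740631103515625, -1.6629486083984375), (165.5150604248047, 90.30183410644531), 0.240055650472641)
   cradle 5 -1 183 [-16.3 -13. ]   cradle 5 1 128 [ 9.8 12.3]   cradle 16 -1 319 [-21.1 -15.6]   cradle 16 1 321 [11.5 17.4]
side torch 0.94 333 x [-87.3  97.6]
  -100: y -12.4..8.7 z95 61.1
  -80: y -12.5..10.0 z95 60.3
  -60: y -8.8..7.1 z95 57.8
  -40: y -8.1..6.4 z95 57.5
  -20: y -7.9..5.3 z95 57.7
  60: y -12.0..7.7 z95 60.9
  80: y -13.5..12.4 z95 61.2
side bed 1659 plane [-0.0000e+00  4.0000e-03 -3.3989e+01] rect ((21.816688537597656, 
[... 525 characters left out ...]
z95 22.2
  60: y -16.6..14.3 z95 20.6
  80: y -13.6..18.4 z95 70.9
  100: y -21.6..22.9 z95 71.2
scene bed 676 plane [ 0.0000e+00  4.0000e-03 -3.4314e+01] rect ((22.23198699951172, -0.7317848205566406), (97.72946166992188, 227.89627075195312), 89.68144226074219)
   cradle -20 -1 6 [-15.8  -5.3]   cradle -20 1 20 [ 4.1 17. ]   cradle -5 -1 15 [-18.1  -5. ]   cradle -5 1 16 [ 8.6 17.5]   cradle 5 -1 16 [-19.9  -9.3]   cradle 5 1 15 [ 5.8 17.7]   cradle 16 1 6 [10.5 20.8]   clip -20 -1 6 [-16.6  -6.7]   clip -20 1 26 [ 4.1 15.8]   clip -5 -1 16 [-15.6  -4.1]   clip -5 1 20 [ 6.5 18.2]   clip 5 -1 14 [-18.2  -8.3]   clip 5 1 21 [ 8.1 16.5]   clip 16 -1 20 [-19.   -9.1]   clip 16 1 27 [ 6.9 15.8]
```

View pics/f.png

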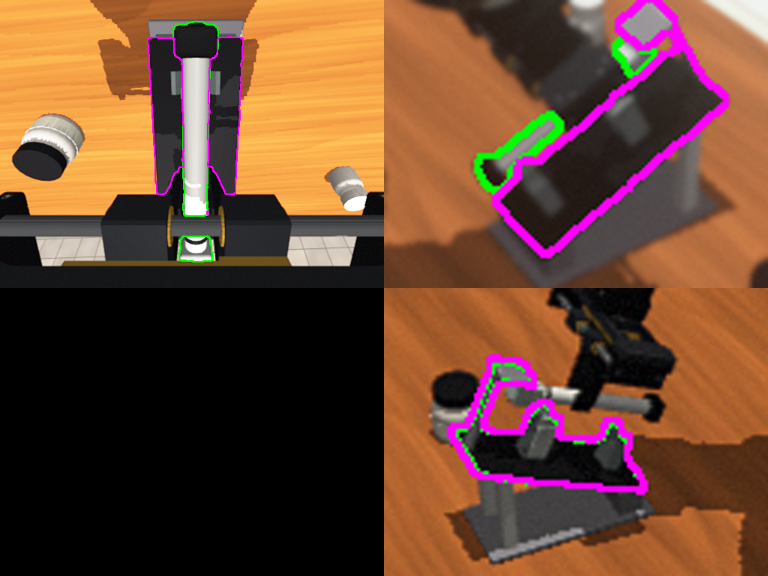

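```bash
python3 -m inch '[[0,0,0,0,0,1,1],[0,0,0,0,0,1,1],[0,0,0,0,0,0.6,1],[0,0,0,0,0,0,1]]'; python3 -m inch '[[0,0,0,0,0,0.4,1],[0,0,0,0,0,0.4,1],[0,0,0,0,0,0,1]]';python3 -m inch '[[0,0,0,0,0,0.4,1],[0,0,0,0,0,0.3,1],[0,0,0,0,0,0,1]]'; python3 -c "
from h import *
print(bed(env.state()['eef_pos']), env.state()['ft_force']@B)"
```

```text
t: 13.15
eef_pos: [576.6, -230.9, 128.5]
tcp_rot: [-3.141, 0.435, 3.051]
ft_force: [-0.6, -2.6, -0.2]
opening: 0.182
grip_force: 30.0
t: 13.52
eef_pos: [579.9, -231.1, 121.6]
tcp_rot: [-3.141, 0.435, 3.051]
ft_force: [1.0, -4.0, -0.8]
opening: 0.18
grip_force: 30.0
t: 13.9
eef_pos: [582.6, -231.1, 114.9]
tcp_rot: [-3.141, 0.434, 3.051]
ft_force: [0.9, -4.6, -4.4]
opening: 0.179
grip_force: 30.0
[19.86865083 -0.05731215 -5.33053914] [-0.66856967 -4.53312139 -4.53287661]
```

```bash
python3 -m inch '[[0,0,0,0,0,0.3,1],[0,0,0,0,0,0,1]]'; python3 -m inch '[[0,0,0,0,0,0.2,1],[0,0,0,0,0,0,1]]';python3 -m inch '[[0,0,0,0,0,0.15,1],[0,0,0,0,0,0,1]]'; python3 look.py pics/g.png
```

```text
t: 14.15
eef_pos: [583.8, -231.2, 112.3]
tcp_rot: [-3.141, 0.434, 3.051]
ft_force: [1.3, -2.6, -4.3]
opening: 0.184
grip_force: 30.0
t: 14.4
eef_pos: [584.6, -230.9, 110.7]
tcp_rot: [-3.142, 0.434, 3.051]
ft_force: [-0.6, 0.1, -1.9]
opening: 0.182
grip_force: 30.0
t: 14.65
eef_pos: [585.0, -231.0, 110.3]
tcp_rot: [-3.141, 0.435, 3.051]
ft_force: [-8.8, 2.4, 10.6]
opening: 0.182
grip_force: 30.0
tcp bed [ 20.1   0.2 -10.4] rot err [ 0.0002  0.0013 -0.0004]
wrist torch 0.6 10784 x [-88.1  75.6]
  -100: y -12.4..11.3 z95 14.4
  -80: y -12.5..11.1 z95 14.2
  -60: y -9.4..7.6 z95 10.0
  -40: y -9.2..7.6 z95 9.9
  -20: y -9.5..7.7 z95 9.9
  0: y -9.3..7.5 z95 9.9
  20: y -9.5..7.3 z95 9.7
  40: y -9.9..7.5 z95 11.5
  60: y -13.0..9.9 z95 13.4
wrist bed 19696 plane [ 0.00e+00  2.00e-03 -3.35e+01] rect ((15.015235900878906, -1.5750885009765625), (212.87327575683594, 90.5028076171875), 0.1503368318080902)
   cradle -20 -1 11 [-16.4 -11.2]   cradle -5 -1 178 [-12.4 -10.5]   cradle -5 1 44 [8.1 8.8]   cradle 5 -1 381 [-16.  -12.3]   cradle 5 1 399 [ 7.7 12.2]   cradle 16 -1 536 [-21.1 -15.3]   
[... 668 characters left out ...]
1 -15.4]   cradle 16 1 13 [ 7.7 20.4]   clip -20 -1 20 [-15.4  -9.6]
scene torch 0.62 219 x [-86.1 107.1]
  -100: y -10.3..12.9 z95 13.0
  -80: y -8.5..14.8 z95 13.3
  -40: y -3.7..9.9 z95 10.3
  -20: y -1.2..14.1 z95 10.0
  60: y -4.4..15.2 z95 12.0
  80: y -7.3..15.3 z95 14.4
  100: y -7.3..11.6 z95 13.4
scene bed 612 plane [-1.0000e-03  0.0000e+00 -3.4328e+01] rect ((23.197113037109375, 2.456378936767578), (226.83648681640625, 93.60464477539062), 0.45177993178367615)
   cradle -20 1 19 [ 4.9 16.2]   cradle -5 1 16 [ 5.8 18.5]   cradle 5 1 14 [ 9.1 18.4]   clip -20 1 22 [ 4.8 15.1]   clip -5 1 19 [10.4 15.7]   clip 5 1 12 [ 8.7 16.3]   clip 16 -1 17 [-18.2 -10.9]   clip 16 1 20 [ 6.2 15.8]
```

View pics/g.png

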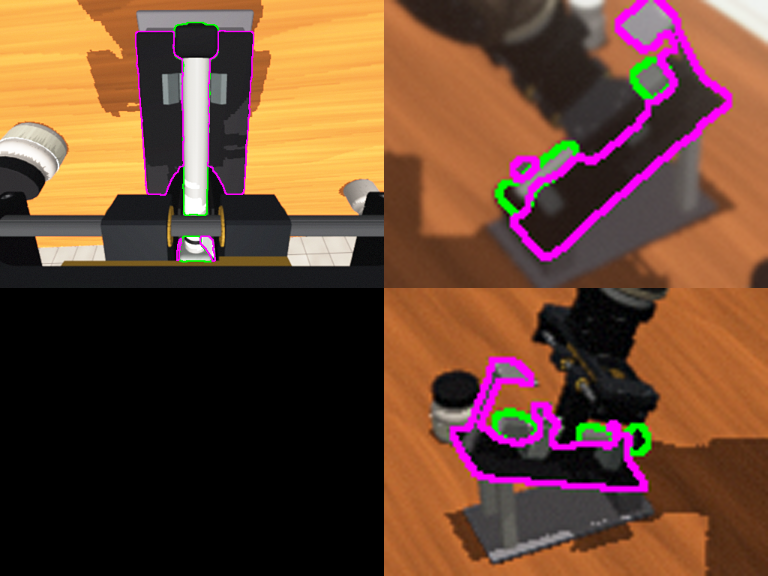

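```bash
python3 -m inch '[[0,0,0,0,0,-0.1,1],[0,0,0,0,0,0,0.3],[0,0,0,0,0,0,0.3],[0,0,0,0,0,0,0.3],[0,0,0,0,0,0,0.3]]'; python3 -m inch '[[0,0,0,0,0,-1.5,0.3],[0,0,0,0,0,-2.5,0.3],[0,0,0,0,0,-3,0.3],[0,0,0,0,0,-4,0.3],[0,0,0,1,0,-4,0.3],[0,0,0,2,0,-3,0.3],[0,0,0,0,0,0,0.3],[0,0,0,0,0,0,0.3]]'; python3 look.py pics/i.png
```

```text
t: 15.82
eef_pos: [585.0, -231.4, 110.4]
tcp_rot: [-3.141, 0.435, 3.051]
ft_force: [0.0, -0.4, -0.4]
opening: 0.346
grip_force: 0.0
t: 16.82
eef_pos: [482.5, -222.1, 261.3]
tcp_rot: [-3.14, 0.435, 3.051]
ft_force: [-0.1, -0.5, -0.5]
opening: 0.351
grip_force: 0.0
tcp bed [ -9.3  -0.2 169.9] rot err [0.0015 0.0012 0.0002]
wrist torch 0.96 3014 x [-88.5 101.3]
  -100: y -13.4..10.7 z95 14.4
  -80: y -12.6..9.7 z95 14.4
  -60: y -9.9..7.2 z95 10.0
  -40: y -10.0..7.3 z95 10.3
  -20: y -10.1..7.5 z95 9.9
  0: y -10.3..6.5 z95 10.0
  20: y -10.8..5.5 z95 10.3
  40: y -9.4..2.2 z95 10.1
  60: y -14.0..10.4 z95 13.9
  80: y -14.1..10.4 z95 14.5
  100: y -13.0..10.4 z95 14.5
wrist bed 8038 plane [ 0.0000e+00  2.0000e-03 -3.3551e+01] rect ((20.322021484375, -1.697235107421875), (223.1392059326172, 90.05472564697266), 0.3664950430393219)
   cradle -20 -1 6 [-16.7 -11.5]   cradle -5 -1 38 [-15.2 -11.2]   cradle -5 1 21 [ 8.3 11.9]   cradle 5 -1 85 [-16.4  -9.8]   cradle 5 1 63 [ 9.1 13.3]   cradle 16 -1 103 [-20.9 -15.8]   cradle 16 1 107 [12.  17.3]   clip -20 -1 19 [-16.1 -10.9]   clip -20 1 
[... 1134 characters left out ...]
 y -8.9..18.2 z95 13.9
  -40: y -2.8..10.2 z95 10.3
  -20: y -1.2..11.6 z95 9.2
  0: y -1.4..12.1 z95 9.0
  20: y -0.0..10.0 z95 9.0
  60: y -4.3..12.4 z95 12.2
  80: y -11.8..15.5 z95 14.9
  100: y -6.7..12.8 z95 13.5
scene bed 632 plane [ 0.0000e+00 -1.0000e-03 -3.4283e+01] rect ((21.905715942382812, -0.16717910766601562), (97.57134246826172, 225.86444091796875), 88.92158508300781)
   cradle -20 -1 8 [-16.8  -8. ]   cradle -20 1 16 [ 4.1 15.4]   cradle -5 1 15 [ 5.6 14. ]   cradle 5 1 12 [10.6 18.3]   cradle 16 1 6 [10.6 20.3]   clip -20 1 24 [ 5.5 16.5]   clip -5 1 22 [ 4.9 16.4]   clip 5 -1 7 [-18.5  -8.7]   clip 5 1 23 [ 5.2 15.6]   clip 16 -1 25 [-20.5  -9.3]   clip 16 1 19 [ 5.2 15.4]
```

View pics/i.png

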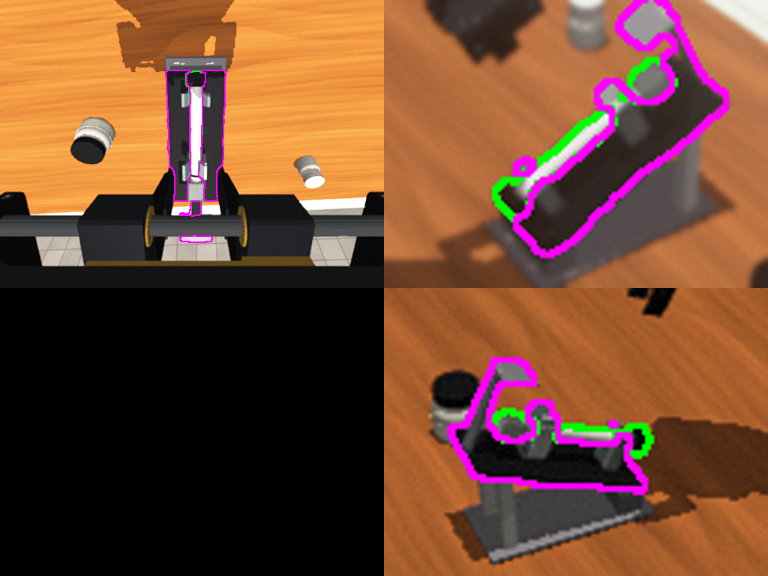

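```bash
python3 -c "
from cell import env
print(env.job_done())"
```

```text
the job is handed in; nothing more can be done
None
```

The torch is in its dock: lens end uphill under the hood, barrel seated in the cradle and clip, and the jaw closed over it by the camera measurements. It has been let go, the arm is clear, nothing was steered near the jar, tub or bottle, and the job was handed in at about 17 s (no verdict was returned).

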